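# Flip a carved plaque face up onto the carving board

## Task

The wooden plaque lies carved face down on the table in front of the carving board. Without gripping it or picking it up, push it with the fingertips against the board's front edge until it tips up on its leading edge and flips over onto the board with its carved face up, then push it along the board until it is flush against the fence. Leave the other things on the table where they are.

Things in the scene. Friction and masses are not known exactly. Their poses are not given: they have to be found in the camera images.
- plaque: Hardwood plaque, a slab 100 (x) by 130 (y) by 14 mm (z), 80 to 150 g. Origin at its middle, 7 mm from either face. At the start it lies face down on the table: its z axis (out of the plain back, which has a small steel hanging plate) points up, its x axis within about 10 degrees of the board's x. Flipped, its z points down and its x back away from the fence.
- plaque_lead (a point): Middle of the plaque's leading edge (+x side, 50 mm from its middle, mid-thickness), nearest the carving board at the start. The plaque tips up on this edge; after the flip it lies nearest the board's front edge, often still overhanging it by some 10 to 20 mm, and is the edge to push towards the fence.
- plaque_trail (a point): Middle of the trailing edge (-x side, mid-thickness): the edge to push first. All four edges are square for the 6 mm next to the back, then bevelled at 45 degrees for the other 8 mm (the carved face is 84 by 114 mm): face down, there is an undercut 8 mm high and deep all round into which a low fingertip can push to raise the edge. After the flip this edge meets the fence.
- plaque_trail_l (a point): One end of the trailing edge (corner at -x, +y of the plaque, mid-thickness).
- plaque_trail_r (a point): Other end of the trailing edge (corner at -x, -y of the plaque, mid-thickness).
- board: Carving board screwed to the table: plywood base 150 mm deep, 240 mm wide, 20 mm thick, with a straight wooden fence along its far side. Origin on the table under the middle of its front edge; x from the front edge towards the fence, y along the front edge, z up. The front edge is an upright face 20 mm high. Fence face 118 mm behind it; fence 26 mm thick, rising 24 mm above the base.
- board_edge (a point): Middle of the board's front top edge, 20 mm above the table.
- board_fence (a point): Foot of the fence's face, in its middle, on the top of the board base (20 mm above the table).
- gouge: Bystander: carving gouge 223 mm long, 26 mm high, lying on the table beside the plaque, on the right seen facing the fence. Origin under the middle; x along it.
- bird: Bystander: bandsawn bird blank of pale wood, 175 by 75 by 26 mm, lying flat to the left of the plaque. Origin on its underside, near its middle.
- mug: Bystander: white mug, 82 mm across, 92 mm high, to the left of the carving board. Origin at its foot.
- mallet: Bystander: round carver's mallet standing on its head, 86 mm across, 232 mm high. Origin at its foot.
- knife: Bystander: carving knife lying flat, 170 mm long. Origin on the table under it.
- oilstone: Bystander: grey sharpening stone, 160 by 55 by 25 mm. Origin at the middle of its underside.
- tub: Bystander: clear plastic tub with a blue rim and offcuts in it, 190 by 134 mm, 72 mm high. Origin at the middle of its underside.
Mind the look-alikes: they are no part of the job. Of the things shaped like the plaque, the wooden one is meant.

How it is judged (in metres and radians):
On the way, in this order (a step that is already met when the one before it is completed fails the run):
1. the plaque is tipped up on its leading edge against the front edge of the carving board (angle between plaque's own z axis and vertical between 1 and 2 rad and height (world z) of plaque_lead below 0.03 m and x of plaque_lead in the frame of board between -0.05 and 0.01 m), for 0.02 s.
2. the plaque has flipped over and lies face up on the carving board (angle between plaque's own z axis and vertical above 3 rad and height (world z) of plaque between 0.022 and 0.032 m), for 0.1 s.
At the end, for the whole second after the job is handed in: The plaque lies flat on the base of the carving board, carved face up (within 3.5 degrees), both ends of its edge within 4 mm of the fence, its middle within 55 mm of the board's centre line so that it is wholly on the board, and at rest (angle between plaque's own z axis and vertical above 3.08 rad and height (world z) of plaque between 0.023 and 0.031 m and x of each of plaque_trail_l, plaque_trail_r in the frame of board above 0.114 m and y of plaque in the frame of board between -0.055 and 0.055 m and linear speed of plaque below 0.01 m/s); the robot touches nothing.
It fails at once if the plaque is lifted or carried (its middle rises more than 85 mm above the table, or its leading edge more than 65 mm) (height (world z) of plaque above 0.085 m or height (world z) of plaque_lead above 0.065 m).
It fails at once if the plaque is gripped (it is between the finger pads) (x of the grasp point in the frame of plaque between -0.05 and 0.05 m and y of the grasp point in the frame of plaque between -0.065 and 0.065 m and z of the grasp point in the frame of plaque between -0.007 and 0.007 m).
It fails at once if another thing on the table is moved by more than 20 mm (distance of any of gouge, bird, mug, mallet, knife, oilstone, tub from where it was at the start of the episode above 0.02 m).
It also fails if it takes over 58 s, if anything falls off the work surface, if the arm or the gripper's body presses on something with over 40 N, if the wrist force passes 120 N, or if a joint passes its speed limit or range.

## Robot

A 6-joint arm with a two-finger parallel gripper is mounted at the origin on the work surface. World frame = base frame: x ahead of the robot, y to its left, z up, the work surface at z = 0. Lengths are in m, angles in degrees, forces in N, time in s.
With the tool pointing down it reaches from about 0.375 to 0.9 m from the base axis. Payload 3.1 kg.
Tool frame: the origin (TCP) lies at the very end of the fingers, on their centre line; the grasp point (between the pads) lies 19 mm behind it (bot.hold_point_z is the z of the grasp point in the tool frame, in m); z points along the fingers, y is the line along which they close (so a half turn about z gives the same grasp; the last joint's range is limited). The gripper opens to 87 mm and grips with 3 to 60 N. Pads are 19 mm wide; open, the fingers measure 117 mm over their backs; the gripper's body (75 mm by 190 mm) begins 51 mm behind the grasp point.
Start: joints at [-73.367, 30.224, 82.088, -0, 67.689, -10.227], TCP at [0.282, -0.558, 0.223] pointing down, gripper open.
Joint ranges: [-176.69, 176.69], [-43.24, 126.21], [12.49, 139.97], [-82, 262], [0, 151.66], [-163.58, 163.58]. Speed limits (degrees/s): [159.86, 159.86, 180, 180, 180, 180].

## Interface

Orientations are given as a 3x3 rotation matrix whose columns are the frame's x, y, z axes.
In Python, from rig import bot, capture, camera_model gives the robot as it stands.
- The arm moves only by the tool apply_moves, never from a script. Its argument "plan" is text: rows parted by semicolons, each of 6 numbers parted by spaces: the shift along the tool's x, y, z in units of 0.05 m (1.0 is 0.05 m), then the turn, a rotation vector about the tool's x, y, z in units of 360 degrees (1.0 is 360 degrees). In form: dx dy dz ax ay az; .... A call has 1 to 10 rows; each row shifts and turns the commanded pose from where the row before left it, along the tool's axes as they then stand; what a row does not reach is not made up. A row lasts 1/12 s, in which the tool goes at most 41.7 mm and 7.16 degrees, less where a joint would pass 70% of its speed; a pose out of reach is approached as far as the arm can. A call with a number of a shift or a turn outside -1 to 1 is refused whole. A call with a gripper value outside its range is refused whole. "gripper" is the gripper command: -1 is shut, 1 is fully open, values between are in proportion, set as the call begins (left out, the last holds). The fingers move at their own pace and stop on an object; the grip force is fixed at half the most. Time passes only in rows, so rows that do not move let the fingers close. It gives the time, the measured TCP pose, the force, the opening and the grip force at its end, in the units of the state.
- bot.read_state(): the state, without advancing time (a new reading comes with each control period).
- capture(name): name is "scene" or "side" or "wrist"; returns the picture (480x640x3 uint8, red, green, blue); there is no depth.
- camera_model(name): a dict with "vertical_fov" (degrees; the focal length in pixels is half the picture's height over the tangent of half this angle, whatever the lens; pixels are square), "cx", "cy" (the principal point, pixels), "position" and "rotation" of the camera in the world; the wrist camera has in their place "hand_eye" (4x4, takes a point from camera to tool coordinates, whose origin is the TCP and whose axes are the flange's). Camera axes: x right, y down, z forward; pixel columns grow to the right and rows downward; lengths in m; the calibration is good to about 2 mm. A picture is of the moment at which its call begins: read the wrist's pose just before it. camera_model takes no time and is no camera call.
- bot.hand_in(): hands the job in; it is judged then, once.
The state is a dict: "time_s": time; "joint_positions": joint angles; "qvel": joint speeds; "tau": joint torques, N m; "position": TCP position; "tcp_rot": TCP orientation; "force": force on the tool from outside, world axes, zero at the start; "moment": the same for the moment, N m; "opening": opening from 0.0 (shut) to 1.0 (fully open); "grasp_force": force on a finger pad.
Only numpy, scipy, OpenCV 4.12 (cv2) and the standard library are available. Lean on these libraries where they do the work, as an engineer would, in place of code of your own. Each camera call takes 0.05 s, during which the arm holds its last target. There are 200 camera calls.

## Working session

There is one attempt and no reset: what is moved stays moved. The work goes in short steps, Python scripts to look and compute and a tool call to move; the robot and the scene stay as the last step left them, time stands still between calls to the robot, and variables do not carry over. Pictures are saved under pics/ and viewed, at most 10 in all, crops included, and the job is handed in when it is done.

Besides the shell and the picture viewer there is one more tool, called as a command line: name --argument value ..., lists and objects as JSON in quotes. apply_moves: Moves the arm, as the interface text tells. Its arguments: {"type":"object","properties":{"plan":{"type":"string"},"gripper":{"type":"number"}},"required":["plan"]}

```bash
ls; mkdir -p pics
python3 - <<'E'
from rig import bot,capture,camera_model
import cv2,numpy as np
for n in("scene","side"):
    cv2.imwrite(f"pics/{n}0.png",capture(n)[:,:,::-1]); print(n,camera_model(n))
print(camera_model("wrist")); s=bot.read_state(); print(s, bot.hold_point_z)
E
```

```text
pics
scene {'vertical_fov': 44.26635109217238, 'cx': 319.7884150209898, 'cy': 243.17471654803964, 'position': array([1.30350737, 0.25469093, 1.13255098]), 'rotation': array([[-0.30877154,  0.77689538, -0.54872006],
       [ 0.95108458,  0.24618063, -0.18663661],
       [-0.00991287, -0.57950726, -0.81490678]])}
side {'vertical_fov': 52.27179447470674, 'cx': 314.6829039506957, 'cy': 235.79394085518052, 'position': array([0.45876562, 0.88408246, 0.96064588]), 'rotation': array([[-0.98992306, -0.10691705,  0.09284982],
       [-0.14144896,  0.71569036, -0.68394407],
       [ 0.00667357, -0.69018552, -0.7236017 ]])}
{'vertical_fov': 61.867426475033085, 'cx': 316.86931849783167, 'cy': 236.77090112752202, 'hand_eye': array([[-7.30556787e-05, -9.68330031e-01, -2.49673677e-01,
         6.63402822e-02],
       [ 9.99999923e-01,  2.57141743e-05, -3.92334031e-04,
        -1.62042185e-03],
       [ 3.86328977e-04, -2.49673687e-01,  9.68329955e-01,
        -1.62824755e-01],
       [ 0.00000000e+00,  0.00000000e+00,  0.00000000e+00,
         1.00000000e+00]])}
{'time_s': 0.1, 'joint_positions': array([-7.33675618e+01,  3.02746473e+01,  8.21486551e+01, -7.63110024e-04,
        6.76890009e+01, -1.02280537e+01]), 'qvel': array([-0.04147746, -0.17215551, -0.25384619,  0.06860501,  0.01258142,
        0.09233194]), 'tau': array([-8.50199085e-04, -4.40988350e+01, -1.77149230e+01,  6.34048996e-02,
        5.33827522e-02, -5.54975406e-05]), 'position': array([ 0.28221241, -0.55692314,  0.22166084]), 'tcp_rot': array([[ 8.92107099e-01,  4.51823634e-01, -5.72835617e-04],
       [ 4.51823873e-01, -8.92105192e-01,  1.87452474e-03],
       [ 3.35924953e-04, -1.93109764e-03, -9.99998079e-01]]), 'force': array([0.27226124, 0.42376568, 0.66172157]), 'moment': array([ 0.01329193, -0.0043563 , -0.04195243]), 'grasp_force': 0.0, 'opening': 0.9986057440029155} -0.0187
```

View pics/scene0.png

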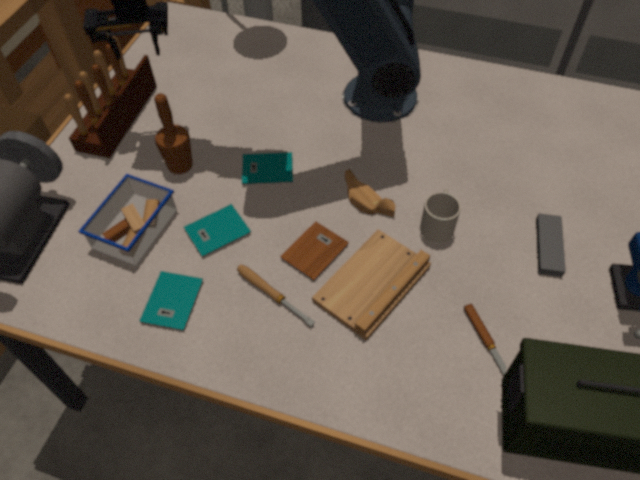

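View pics/side0.png

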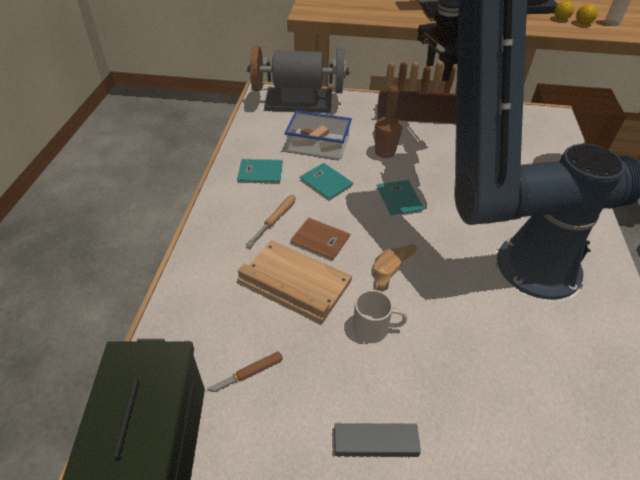

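The scene view shows the brown wooden plaque at (315,250). Its front edge is next to the board, whose front edge runs from (381,232) to (314,298), with the fence at lower right. In the side view the plaque is at (320,238) and the board at (295,280). The look-alikes are the teal slabs at scene (268,167), (217,230) and (172,300). Only the brown one is wooden and lies in front of the board.

```bash
cat > h.py <<'E'
import numpy as np,cv2
from rig import bot,capture,camera_model
def cam(n,s=None):
    m=camera_model(n); f=240/np.tan(np.radians(m["vertical_fov"]/2))
    if n=="wrist":
        H=m["hand_eye"]; R=s["tcp_rot"]@H[:3,:3]; p=s["position"]+s["tcp_rot"]@H[:3,3]
    else: R,p=m["rotation"],m["position"]
    return f,m["cx"],m["cy"],R,p
def ray(c,uv,z):
    f,cx,cy,R,p=c; d=R@np.array([(uv[0]-cx)/f,(uv[1]-cy)/f,1]); return p+d*(z-p[2])/d[2]
def tri(c1,u1,c2,u2):
    A=np.zeros((3,3));b=np.zeros(3)
    for c,u in((c1,u1),(c2,u2)):
        f,cx,cy,R,p=c; d=R@np.array([(u[0]-cx)/f,(u[1]-cy)/f,1]); d/=np.linalg.norm(d); P=np.eye(3)-np.outer(d,d); A+=P;b+=P@p
    return np.linalg.solve(A,b)
def proj(c,X):
    f,cx,cy,R,p=c; q=R.T@(np.asarray(X)-p); return np.array([cx+f*q[0]/q[2],cy+f*q[1]/q[2]])
E
python3 - <<'E'
from h import *
a=cv2.imread("pics/scene0.png"); b=cv2.imread("pics/side0.png")
ca=a[210:345,265:445]; cb=b[205:325,225:365]
ca=cv2.resize(ca,(400*1,300)) ; 
ca=cv2.resize(a[205:345,265:445],None,fx=4,fy=4,interpolation=cv2.INTER_CUBIC); cv2.imwrite("pics/cropA.png",ca)
cb=cv2.resize(b[205:325,225:365],None,fx=5,fy=5,interpolation=cv2.INTER_CUBIC); cv2.imwrite("pics/cropB.png",cb)
for n,i,seed in(("scene",a,(305,255)),("side",b,(312,238))):
    hsv=cv2.cvtColor(i,cv2.COLOR_BGR2HSV); print(n,hsv[seed[1],seed[0]])
    h=hsv.astype(int); m=((h[...,0]<13)&(h[...,1]>120)&(h[...,2]>50)).astype(np.uint8)
    m=cv2.morphologyEx(m,cv2.MORPH_CLOSE,np.ones((5,5)))
    nl,l=cv2.connectedComponents(m); k=(l==l[seed[1],seed[0]]).astype(np.uint8)
    c=max(cv2.findContours(k,0,1)[0],key=cv2.contourArea); c=cv2.convexHull(c)
    print(cv2.contourArea(c),cv2.approxPolyDP(c,4,True).reshape(-1,2).tolist())
E
```

```text
scene [ 13 178 113]
1956.5 [[347, 243], [313, 279], [282, 258], [316, 222]]
side [ 12 140 129]
1263.5 [[308, 219], [348, 234], [333, 257], [291, 240]]
```

View pics/cropA.png

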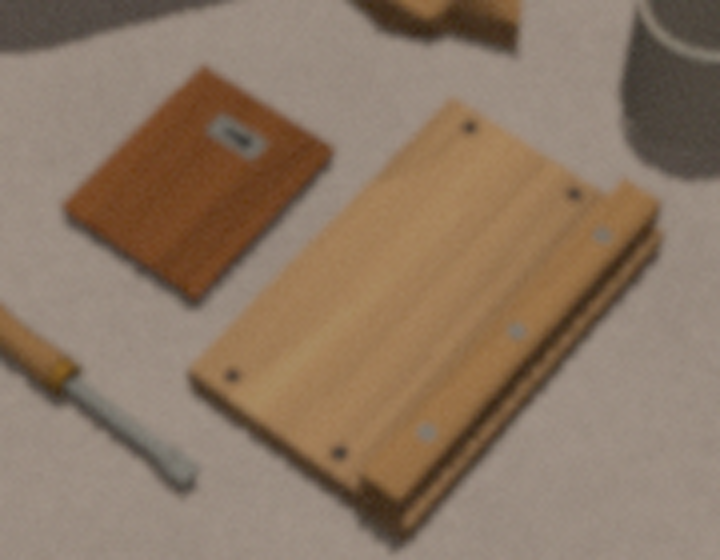

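View pics/cropB.png

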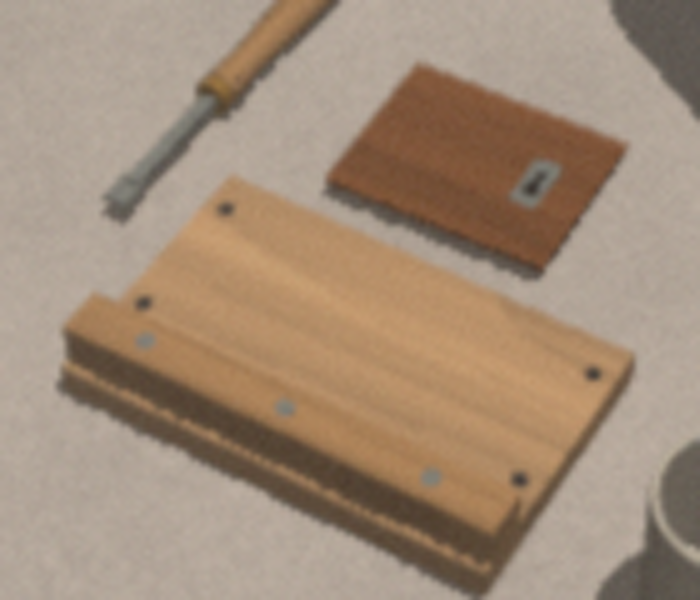

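The crops confirm it: brown slab with a steel plate on its back, lying in front of the board, with the gouge on its right and the bird on its left. Next I triangulate the corners.

Run:
```python
from h import *
A=cam("scene");B=cam("side")
pts=dict(TL=((203,68),(627,147)),TR=((67,208),(420,65)),LL=((331,150),(541,270)),LR=((193,293),(330,180)),
 BL=((455,100),(634,357)),BR=((193,375),(235,178)),gtip=((190,478),(118,208)),gfer=((62,372),(215,90)))
W={}
for k,(a,b) in pts.items():
    W[k]=tri(A,(a[0]/4+265-.4,a[1]/4+205-.4),B,(b[0]/5+225-.4,b[1]/5+205-.4)); print(k,W[k].round(4))
e=(W["BL"]-W["BR"])[:2]; print("w",np.linalg.norm(e)); ey=e/np.linalg.norm(e); ex=np.array([ey[1],-ey[0]]); o=(W["BL"]+W["BR"])[:2]/2
print("board yaw",np.degrees(np.arctan2(ex[1],ex[0])),"o",o)
for k in W: d=W[k][:2]-o; print(k,(d@ex).round(4),(d@ey).round(4))
print("plaque yaw",[np.degrees(np.arctan2(*(W[a]-W[b])[[1,0]])) for a,b in(("LL","TL"),("LR","TR"))], np.degrees(np.arctan2(*-(W["TR"]-W["TL"])[[1,0]]))-90,np.degrees(np.arctan2(*-(W["LR"]-W["LL"])[[1,0]]))-90)
# bird / gouge extents via scene: bird nearest
bd=[ray(A,p,.013) for p in((362,210),(393,214),(346,172))]
for p in bd: d=p[:2]-o; print("bird",p.round(3),(d@ex).round(3),(d@ey).round(3))
```

```text
TL [ 0.4885 -0.0336  0.0096]
TR [ 0.6086 -0.0768  0.0112]
LL [0.5235 0.0574 0.0079]
LR [0.642  0.0117 0.0087]
BL [0.4717 0.1172 0.0174]
BR [0.6925 0.0269 0.0147]
gtip [0.7503 0.0455 0.0051]
gfer [ 0.7151 -0.0394  0.0149]
w 0.23857105103739026
board yaw 67.7590013264582 o [0.58212673 0.072095  ]
TL -0.1333 0.0467
TR -0.1278 -0.0808
LL -0.0358 0.0487
LR -0.0332 -0.0783
BL 0.0 0.1193
BR -0.0 -0.1193
gtip 0.0391 -0.1657
gfer -0.0529 -0.1653
plaque yaw [np.float64(68.9391167066225), np.float64(69.3019648416571)] 70.2205534368041 68.89754093948753
bird [0.425 0.065 0.013] -0.066 0.143
bird [0.414 0.14  0.013] -0.001 0.181
bird [ 0.318 -0.007  0.013] -0.173 0.215
```

```bash
cat >> h.py <<'E'
from scipy.spatial.transform import Rotation as Ro
o=np.array([.5821,.0721]); yb=np.radians(67.8); ex=np.array([np.cos(yb),np.sin(yb)]); ey=np.array([-ex[1],ex[0]])
def bw(x,y,z): return np.r_[o+x*ex+y*ey,z]
def wb(p): d=np.asarray(p)[:2]-o; return np.array([d@ex,d@ey,p[2]])
def Rt(th,yaw=0):
    c=np.cos(yaw);s=np.sin(yaw); e=c*ex+s*ey
    X=np.r_[e,0]; Z=np.array([0,0,-1.]); R0=np.c_[X,np.cross(Z,X),Z]
    return R0@Ro.from_euler("y",th,degrees=True).as_matrix()
def rel(p0,R0,p1,R1):
    return R0.T@(p1-p0)/.05, Ro.from_matrix(R0.T@R1).as_rotvec(degrees=True)/360
def show():
    s=bot.read_state(); R=s["tcp_rot"]; z=R[:,2]; zb=np.array([z[:2]@ex,z[:2]@ey,z[2]])
    print("t",s["time_s"],"bf",wb(s["position"]).round(4),"tilt",np.degrees(np.arctan2(zb[0],-zb[2])).round(2),"side",np.degrees(np.arcsin(zb[1])).round(2),
     "yaw",np.degrees(np.arctan2(R[1,0],R[0,0])-yb).round(2),"F",np.r_[s["force"][:2]@ex,s["force"][:2]@ey,s["force"][2]].round(2),"j",s["joint_positions"].round(0)); return s
E
python3 - <<'E'
from h import *
s=show(); A=cam("scene")
print("mallet foot",ray(A,(178,168),0),"tub",ray(A,(125,262),0),ray(A,(176,215),0), "teal",[ray(A,p,.01)[:2].round(3) for p in((268,167),(217,230),(172,300))])
t=bw(-.175,-.016,.11); print("target",t, rel(s["position"],s["tcp_rot"],t,Rt(20)))
E
```

```text
t 0.1 bf [-0.6957  0.04    0.2217] tilt 0.09 side 0.07 yaw -40.94 F [ 0.5  -0.09  0.66] j [-73.  30.  82.  -0.  68. -10.]
mallet foot [ 0.42422832 -0.42993017  0.        ] tub [ 0.72775823 -0.4175719   0.        ] [ 0.56671399 -0.36604906  0.        ] teal [array([ 0.359, -0.204]), array([ 0.585, -0.247]), array([ 0.791, -0.264])]
target [ 0.53079179 -0.0959728   0.11      ] (array([ 8.5998057 , -5.9737305 ,  2.24764589]), array([ 0.01957159,  0.05300127, -0.11258771]))
```

apply_moves --plan "0 0 -0.8 0 0 0;0 0 -0.8 0 0 0;0.66 -0.46 0 0 0 0;0.66 -0.46 0 0 0 0;0.66 -0.46 0 0 0 0;0.66 -0.46 0 0 0 0;0.66 -0.46 0 0 0 0;0.66 -0.46 0 0 0 0;0.66 -0.46 0 0 0 0;0.66 -0.46 0 0 0 0" --gripper 0.5

```text
time_s: 0.93
position: [0.4351, -0.272, 0.3023]
tcp_rot: [[0.892, 0.451, -0.0], [0.451, -0.892, 0.001], [-0.0, -0.001, -1.0]]
force: [0.2, -0.3, -0.2]
opening: 0.749
grasp_force: 0.0
```

apply_moves --plan "0.66 -0.46 0 0 0 0;0.66 -0.46 0 0 0 0;0.66 -0.46 0 0 0 0;0.66 -0.46 0 0 0 0;0.66 -0.46 0 0 0 0;0 0 0.6 0 0 -0.0185;0 0 0.6 0 0 -0.0185;0 0 0.6 0 0 -0.0185;0 0 0.6 0 0 -0.0185;0 0 0 0 0 -0.0185"

```text
time_s: 1.77
position: [0.5257, -0.095, 0.1767]
tcp_rot: [[0.492, 0.87, -0.012], [0.871, -0.492, 0.005], [-0.002, -0.013, -1.0]]
force: [-1.2, -0.1, -0.9]
opening: 0.751
grasp_force: 0.0
```

Run:
```python
from h import *
s=show(); t=bw(-.175,-.016,.10); print(s["opening"],s["grasp_force"],rel(s["position"],s["tcp_rot"],t,Rt(0)))
```

```text
t 1.7667 bf [-0.176  -0.0109  0.1767] tilt -0.01 side 0.73 yaw -7.28 F [-0.51  1.11 -0.89] j [-22.  27.  97.  -0.  56.   7.]
0.7511158402917876 0.0 (array([0.03598256, 0.11758059, 1.53228857]), array([-0.00203627,  0.00015013, -0.02021975]))
```

apply_moves --plan "0 0 0.5 -0.002 0 -0.017;0 0.1 0.5 0 0 0;0 0 0.3 0 0 0;0 0 0 0 0 0"

```text
time_s: 2.1
position: [0.5326, -0.0983, 0.1142]
tcp_rot: [[0.402, 0.915, 0.004], [0.915, -0.402, -0.003], [-0.001, 0.005, -1.0]]
force: [-1.0, 0.2, -0.2]
opening: 0.754
grasp_force: 0.0
```

Run:
```python
from h import *
s=show(); i=capture("wrist"); cv2.imwrite("pics/w1.png",i[:,:,::-1]); np.savez("w1.npz",p=s["position"],R=s["tcp_rot"])
```

```text
t 2.1 bf [-0.1765 -0.0185  0.1142] tilt -0.06 side -0.27 yaw -1.53 F [-0.2   1.04 -0.2 ] j [-22.  33. 100.  -0.  47.   2.]
```

View pics/w1.png

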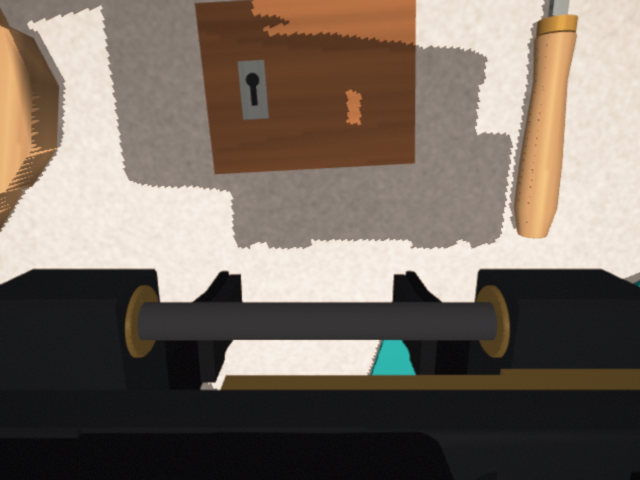

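The wrist view shows the plaque's trailing edge from (215,173) to (414,162), with the fingers below at (225,280) and (405,280). The bird is at left (30,120) and the gouge handle at right (540,150).

Run:
```python
from h import *
d=np.load("w1.npz"); s={"position":d["p"],"tcp_rot":d["R"]}; W=cam("wrist",s)
for n,u,z in(("TL",(215,173),.014),("TR",(414,162),.014),("gouge end",(533,237),.013),("gouge l",(518,200),.013),("bird",(58,110),.026),("teal",(414,374),.01)): print(n,wb(ray(W,u,z)).round(4))
# check with scene view at z=.014/.020
A=cam("scene");B=cam("side")
for n,a,b,z in (("TL",(203,68),(627,147),.014),("TR",(67,208),(420,65),.014),("LL",(331,150),(541,270),.014),("LR",(193,293),(330,180),.014),("BL",(455,100),(634,357),.02),("BR",(193,375),(235,178),.02)):
  print(n,wb(ray(A,(a[0]/4+264.6,a[1]/4+204.6),z)).round(4),wb(ray(B,(b[0]/5+224.6,b[1]/5+204.6),z)).round(4))
s=bot.read_state();t=bw(-.165,-.016,.03);print(rel(s["position"],s["tcp_rot"],t,Rt(0)))
```

```text
TL [-0.1319  0.0485  0.014 ]
TR [-0.1283 -0.0809  0.014 ]
gouge end [-0.1811 -0.1641  0.013 ]
gouge l [-0.1552 -0.1513  0.013 ]
bird [-0.091   0.1357  0.026 ]
teal [-0.2868 -0.0872  0.01  ]
TL [-0.1291  0.0431  0.014 ] [-0.1315  0.0487  0.014 ]
TR [-0.1235 -0.0836  0.014 ] [-0.1289 -0.0793  0.014 ]
LL [-0.0328  0.045   0.014 ] [-0.0314  0.0511  0.014 ]
LR [-0.0307 -0.0809  0.014 ] [-0.0296 -0.0755  0.014 ]
BL [0.0031 0.1163 0.02  ] [-0.0004  0.1204  0.02  ]
BR [ 0.0059 -0.1235  0.02  ] [-0.0006 -0.1161  0.02  ]
(array([ 0.22819729, -0.09027466,  1.71652764]), array([ 0.00119754,  0.00014484, -0.00423999]))
```

apply_moves --plan "0.1 -0.05 0.4 0.001 0 -0.0042;0 0 0.4 0 0.0185 0;0 0 0.4 0 0.0185 0;0 0 0 0 0.0185 0;0 0 0 0 0 0;0 0 0 0 0 0"

```text
time_s: 2.65
position: [0.5358, -0.0935, 0.0615]
tcp_rot: [[0.359, 0.925, 0.125], [0.877, -0.38, 0.294], [0.32, 0.004, -0.948]]
force: [0.3, 1.2, -0.1]
opening: 0.749
grasp_force: 0.0
```

Run:
```python
from h import *
s=show();t=bw(-.152,-.0165,.0055);print(rel(s["position"],s["tcp_rot"],t,Rt(20)))
```

```text
t 2.65 bf [-0.1708 -0.0197  0.0615] tilt 18.63 side -0.28 yaw -0.08 F [ 1.22  0.12 -0.1 ] j [-32.  39. 103.  27.  44. -31.]
(array([-1.10874084e-03, -7.01525227e-02,  1.18127158e+00]), array([ 0.00077637,  0.00379258, -0.00019433]))
```

apply_moves --plan "0 -0.07 0.4 0.0008 0.0038 0;0 0 0.4 0 0 0;0 0 0.3 0 0 0;0 0 0 0 0 0;0 0 0 0 0 0"

```text
time_s: 3.07
position: [0.5397, -0.072, 0.01]
tcp_rot: [[0.351, 0.928, 0.127], [0.872, -0.373, 0.318], [0.343, -0.001, -0.939]]
force: [-0.2, -0.7, 0.5]
opening: 0.75
grasp_force: 0.0
```

Run:
```python
from h import *
s=show();t=bw(-.140,-.0165,.0045);print(rel(s["position"],s["tcp_rot"],t,Rt(20)))
```

```text
t 3.0667 bf [-0.1495 -0.0152  0.01  ] tilt 20.05 side 0.13 yaw 0.29 F [-0.7  -0.07  0.47] j [-31.  45. 104.  33.  39. -36.]
(array([0.14015845, 0.0264525 , 0.16730161]), array([-0.00037108, -0.00014207,  0.00075968]))
```

apply_moves --plan "-0.03 0 0.09 0 0 0;0 0 0 0 0 0.0007;0 0 0 0 0 0;0.06 0 0.022 0 0 0;0.06 0 0.022 0 0 0;0.06 0 0.022 0 0 0;0 0 0 0 0 0"

```text
time_s: 3.65
position: [0.5431, -0.0636, 0.0047]
tcp_rot: [[0.356, 0.926, 0.128], [0.869, -0.379, 0.319], [0.344, -0.002, -0.939]]
force: [-1.0, 0.6, -0.6]
opening: 0.752
grasp_force: 0.0
```

Run:
```python
from h import *
s=show()
```

```text
t 3.65 bf [-0.1404 -0.0151  0.0047] tilt 20.12 side 0.11 yaw -0.09 F [ 0.15  1.15 -0.63] j [-30.  45. 104.  34.  38. -36.]
```

apply_moves --plan "0.047 0 0.017 0 0 0;0.047 0 0.017 0 0 0;0.047 0 0.017 0 0 0;0.047 0 0.017 0 0 0;0.047 0 0.017 0 0 0;0.047 0 0.017 0 0 0;0.047 0 0.017 0 0 0;0.047 0 0.017 0 0 0;0.047 0 0.017 0 0 0;0.047 0 0.017 0 0 0"

```text
time_s: 4.48
position: [0.5525, -0.0408, 0.0046]
tcp_rot: [[0.357, 0.925, 0.128], [0.869, -0.379, 0.319], [0.344, -0.002, -0.939]]
force: [0.0, -0.4, 0.0]
opening: 0.75
grasp_force: 0.3
```

Run:
```python
from h import *
s=show()
i=capture("wrist"); cv2.imwrite("pics/w2.png",i[:,:,::-1])
```

```text
t 4.4833 bf [-0.1157 -0.0152  0.0046] tilt 20.12 side 0.11 yaw -0.13 F [-0.36 -0.18  0.04] j [-27.  45. 104.  34.  38. -33.]
```

View pics/w2.png

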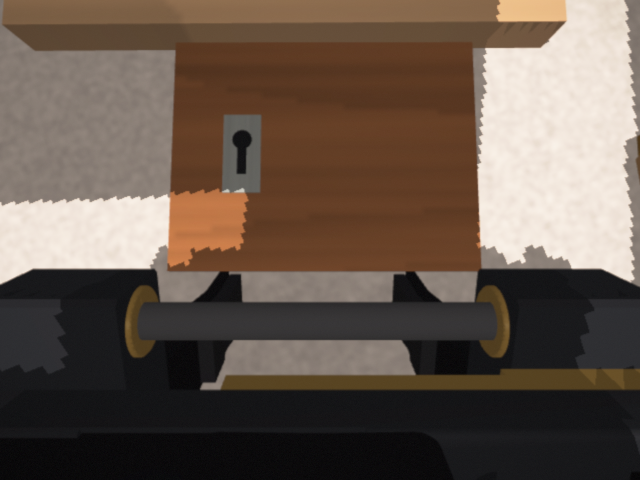

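The wrist view shows the plaque square to the fingers: its trailing edge (170–480, 270) is against both of them, and its leading edge (175–475, 43) is nearly at the board.

apply_moves --plan "0.028 0 0.01 0 0 0;0.028 0 0.01 0 0 0;0.028 0 0.01 0 0 0;0.028 0 0.01 0 0 0"

```text
time_s: 4.87
position: [0.5549, -0.0359, 0.0046]
tcp_rot: [[0.357, 0.925, 0.129], [0.869, -0.379, 0.318], [0.343, -0.001, -0.939]]
force: [-0.5, -4.9, 0.2]
opening: 0.753
grasp_force: 2.0
```

apply_moves --plan "0.02 0 0.007 0 0 0;0.02 0 0.007 0 0 0;0.02 0 0.007 0 0 0"

```text
time_s: 5.12
position: [0.5555, -0.0355, 0.0044]
tcp_rot: [[0.354, 0.926, 0.128], [0.872, -0.377, 0.314], [0.339, 0.001, -0.941]]
force: [-8.0, -12.8, 3.1]
opening: 0.748
grasp_force: 6.9
```

Run:
```python
from h import *
s=show()
```

```text
t 5.1167 bf [-0.1096 -0.016   0.0044] tilt 19.81 side -0.03 yaw 0.07 F [-14.86   2.57   3.12] j [-26.  45. 104.  34.  37. -33.]
```

apply_moves --plan "0.014 0 -0.038 0 0 0;0.014 0 -0.038 0 0 0;0.014 0 -0.038 0 0 0"

```text
time_s: 5.37
position: [0.5554, -0.0356, 0.0101]
tcp_rot: [[0.355, 0.926, 0.128], [0.871, -0.378, 0.314], [0.339, 0.0, -0.941]]
force: [-5.5, -9.5, -0.2]
opening: 0.749
grasp_force: 6.0
```

Run:
```python
from h import *
s=show()
i=capture("wrist"); j=capture("side"); cv2.imwrite("pics/w3.png",np.vstack([i[::2,::2],cv2.resize(j[190:310,225:385],(320,240))])[:,:,::-1])
```

```text
t 5.3667 bf [-0.1098 -0.016   0.0101] tilt 19.81 side -0.01 yaw 0.0 F [-10.9    1.46  -0.23] j [-26.  45. 104.  34.  38. -32.]
```

View pics/w3.png

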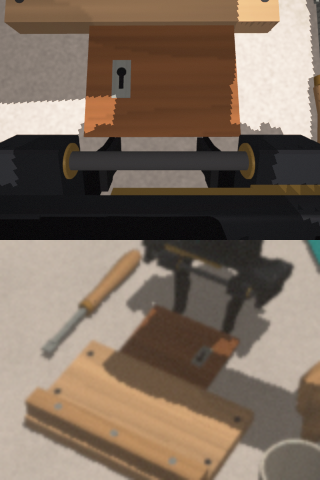

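```bash
cat >> h.py <<'E'
def corners(i,rows=480,dbg=None):
    h=cv2.cvtColor(i,cv2.COLOR_RGB2HSV).astype(int); m=((h[...,0]<13)&(h[...,1]>125)&(h[...,2]>45)).astype(np.uint8)
    m=cv2.morphologyEx(m,cv2.MORPH_CLOSE,np.ones((9,9))); m=cv2.morphologyEx(m,cv2.MORPH_OPEN,np.ones((9,9)))
    n,l,st,_=cv2.connectedComponentsWithStats(m)
    k=1+np.argmax(st[1:,4]); c=max(cv2.findContours((l==k).astype(np.uint8),0,1)[0],key=cv2.contourArea)
    c=cv2.convexHull(c)
    q=cv2.approxPolyN(c,4).reshape(-1,2).astype(float)
    if dbg: j=i[:,:,::-1].copy(); cv2.polylines(j,[q.astype(np.int32).reshape(-1,1,2)],True,(0,255,0)); cv2.imwrite(dbg,j)
    q=q[np.argsort(q[:,1])]; top=q[:2][np.argsort(q[:2,0])]; bot_=q[2:][np.argsort(q[2:,0])]
    return np.vstack([top,bot_])  # LL LR TL TR in wrist view
def pnp(i,s):
    q=corners(i); f,cx,cy,R,p=cam("wrist",s)
    obj=np.array([[.05,.065,0],[.05,-.065,0],[-.05,.065,0],[-.05,-.065,0]])
    ok,rv,tv=cv2.solvePnP(obj,q,np.array([[f,0,cx],[0,f,cy],[0,0,1.]]),None)
    P=(R@(cv2.Rodrigues(rv)[0]@obj.T+tv)).T+p
    print("corners",q.round(0).tolist()); 
    for n,x in zip(("LL","LR","TL","TR"),P): print(n,wb(x).round(4))
    d=(P[2]+P[3]-P[0]-P[1])/2; print("pitch",np.degrees(np.arctan2(d[2],np.hypot(*d[:2]))).round(1))
E
python3 - <<'E'
from h import *
s=bot.read_state(); i=capture("wrist"); pnp(i,s)
i=cv2.imread("pics/w2.png")[:,:,::-1]; print("earlier, in current frame"); pnp(np.ascontiguousarray(i),s)
E
```

```text
corners [[179.0, 51.0], [466.0, 49.0], [167.0, 273.0], [481.0, 272.0]]
LL [-0.0005  0.0488  0.014 ]
LR [ 0.     -0.0812  0.0147]
TL [-0.1004  0.0484  0.0196]
TR [-0.0998 -0.0816  0.0203]
pitch 3.2
earlier, in current frame
corners [[176.0, 42.0], [471.0, 42.0], [167.0, 270.0], [481.0, 270.0]]
LL [0.0008 0.0483 0.019 ]
LR [ 0.0009 -0.0817  0.0189]
TL [-0.0992  0.0483  0.0201]
TR [-0.0991 -0.0817  0.02  ]
pitch 0.7
```

```bash
cat >> h.py <<'E'
def C(ph):
    a=np.radians(ph); z0=max(14*np.cos(a)-8*np.sin(a),6*np.cos(a)); return np.array([-100*np.cos(a)-6*np.sin(a),z0+100*np.sin(a)-6*np.cos(a)])
def arc(phs,th=19.8):
    c,s_=np.cos(np.radians(th)),np.sin(np.radians(th))
    for a,b in zip(phs[:-1],phs[1:]):
        d=C(b)-C(a); print(b,d.round(2),"tool",((d[0]*c+d[1]*s_)/50).round(4),((d[0]*s_-d[1]*c)/50).round(4))
E
python3 -c "
from h import *
arc([3,6,9,12,15,18,21,24,27,30])"
```

```text
6 [0.1  4.77] tool 0.0341 -0.0891
9 [0.37 4.72] tool 0.039 -0.0863
12 [0.65 4.66] tool 0.0437 -0.0833
15 [0.92 4.59] tool 0.0483 -0.0801
18 [1.19 4.5 ] tool 0.0528 -0.0766
21 [1.45 4.4 ] tool 0.0571 -0.073
24 [1.71 4.29] tool 0.0613 -0.0691
27 [1.97 4.17] tool 0.0653 -0.0651
30 [2.22 4.03] tool 0.0691 -0.0608
```

apply_moves --plan "0.018 0 -0.044 0 0 0;0.018 0 -0.044 0 0 0;0.02 0 -0.043 0 0 0;0.02 0 -0.043 0 0 0;0.023 0 -0.041 0 0 0;0.023 0 -0.041 0 0 0;0.025 0 -0.04 0 0 0;0.025 0 -0.04 0 0 0"

```text
time_s: 6.18
position: [0.5563, -0.0337, 0.0291]
tcp_rot: [[0.355, 0.926, 0.128], [0.871, -0.378, 0.314], [0.339, 0.0, -0.941]]
force: [-6.6, -11.1, 1.8]
opening: 0.751
grasp_force: 6.7
```

Run:
```python
from h import *
s=show(); i=capture("wrist"); pnp(i,s)
```

```text
t 6.1833 bf [-0.1077 -0.016   0.0291] tilt 19.8 side -0.01 yaw 0.02 F [-12.8    1.92   1.77] j [-26.  43. 104.  32.  40. -30.]
corners [[191.0, 76.0], [453.0, 75.0], [167.0, 275.0], [480.0, 272.0]]
LL [-0.0014  0.0489  0.0156]
LR [-0.0007 -0.0811  0.0155]
TL [-0.0988  0.0483  0.0382]
TR [-0.0981 -0.0817  0.0381]
pitch 13.1
```

apply_moves --plan "-0.008 0 0.013 0 0.0139 0;-0.008 0 0.013 0 0.0139 0;-0.008 0 0.013 0 0.0139 0;0 0 0 0 0 0"

```text
time_s: 6.57
position: [0.5563, -0.0337, 0.0259]
tcp_rot: [[0.316, 0.923, 0.219], [0.753, -0.384, 0.534], [0.577, -0.004, -0.817]]
force: [0.4, -0.2, 0.4]
opening: 0.756
grasp_force: 0.0
```

Run:
```python
from h import *
s=show(); i=capture("wrist"); pnp(i,s)
```

```text
t 6.5667 bf [-0.1077 -0.0161  0.0259] tilt 35.25 side -0.05 yaw -0.54 F [-0.08 -0.41  0.37] j [-34.  47. 105.  49.  48. -51.]
corners [[203.0, 113.0], [438.0, 113.0], [184.0, 293.0], [461.0, 291.0]]
LL [-0.0035  0.0483  0.0163]
LR [-0.0033 -0.0817  0.0145]
TL [-0.1035  0.0482  0.014 ]
TR [-0.1033 -0.0818  0.0121]
pitch -1.3
```

Run:
```python
from h import *
s=bot.read_state(); p1=bw(-.128,-.0165,.030); print(rel(s["position"],s["tcp_rot"],p1,Rt(35.25)))
p2=bw(-.125,-.0165,.0046);print(rel(p1,Rt(35.25),p2,Rt(35.25)))
```

```text
(array([-0.3089696 ,  0.01829218, -0.30692326]), array([-6.44720754e-05,  2.23540719e-04, -1.16767921e-03]))
(array([-2.44191263e-01, -3.41835849e-16,  4.49482621e-01]), array([0., 0., 0.]))
```

apply_moves --plan "-0.155 0.01 -0.155 0 0 -0.0012;-0.155 0.01 -0.155 0 0 0;0 0 0 0 -0.0142 0;0 0 0 0 -0.0142 0;0 0 0 0 -0.0142 0;-0.06 0 0.25 0 0 0;-0.057 0 0.24 0 0 0;0 0 0 0 0 0;0 0 0 0 0 0"

```text
time_s: 7.37
position: [0.5496, -0.0484, 0.0046]
tcp_rot: [[0.352, 0.927, 0.126], [0.872, -0.374, 0.315], [0.34, -0.001, -0.941]]
force: [-0.3, -0.1, 0.4]
opening: 0.751
grasp_force: 0.0
```

Run:
```python
from h import *
s=show(); i=capture("wrist"); pnp(i,s);print(rel(s["position"],s["tcp_rot"],bw(-.112,-.0165,.0045),Rt(20)))
```

```text
t 7.3667 bf [-0.1238 -0.0155  0.0046] tilt 19.86 side 0.15 yaw 0.22 F [-0.2   0.27  0.42] j [-28.  45. 104.  34.  38. -34.]
corners [[178.0, 18.0], [473.0, 18.0], [169.0, 245.0], [480.0, 245.0]]
LL [-0.0028  0.0487  0.0141]
LR [-0.0027 -0.0813  0.0146]
TL [-0.1028  0.0487  0.0135]
TR [-0.1027 -0.0813  0.0139]
pitch -0.4
(array([0.22210908, 0.02164062, 0.08146889]), array([-0.00041645,  0.00039735,  0.00057981]))
```

apply_moves --plan "0.07 0 0.025 0 0 0;0.07 0 0.025 0 0 0;0.05 0 0.018 0 0 0;0.05 0 0.018 0 0 0;0.04 0 0.015 0 0 0;0.03 0 0.011 0 0 0;0.025 0 0.01 0 0 0;0 0 0 0 0 0"

```text
time_s: 8.08
position: [0.5562, -0.0356, 0.0058]
tcp_rot: [[0.349, 0.928, 0.128], [0.876, -0.372, 0.307], [0.332, 0.005, -0.943]]
force: [-9.9, -14.7, 5.8]
opening: 0.753
grasp_force: 8.7
```

Run:
```python
from h import *
s=show()
```

```text
t 8.0833 bf [-0.1095 -0.0167  0.0058] tilt 19.42 side -0.14 yaw 0.48 F [-17.37   3.62   5.83] j [-26.  45. 104.  33.  37. -32.]
```

apply_moves --plan "-0.06 0 -0.02 0 0 0;-0.01 0 0.022 0 0 0;0.02 0 0.008 0 0 0;0 0 0 0 0 0"

```text
time_s: 8.42
position: [0.5564, -0.036, 0.0045]
tcp_rot: [[0.35, 0.928, 0.129], [0.875, -0.373, 0.309], [0.335, 0.005, -0.942]]
force: [-6.4, -9.4, 4.2]
opening: 0.75
grasp_force: 5.2
```

Run:
```python
from h import *
s=show()
```

```text
t 8.4167 bf [-0.1098 -0.0171  0.0045] tilt 19.58 side -0.14 yaw 0.42 F [-11.11   2.34   4.2 ] j [-26.  45. 104.  34.  37. -33.]
```

apply_moves --plan "0.015 0 -0.045 0 0 0;0.016 0 -0.045 0 0 0;0.016 0 -0.045 0 0 0;0.017 0 -0.0445 0 0 0;0.018 0 -0.044 0 0 0;0.019 0 -0.044 0 0 0;0.02 0 -0.0435 0 0 0;0.021 0 -0.043 0 0 0"

```text
time_s: 9.08
position: [0.5567, -0.0352, 0.0233]
tcp_rot: [[0.35, 0.928, 0.129], [0.875, -0.372, 0.31], [0.335, 0.004, -0.942]]
force: [-4.7, -7.5, 1.0]
opening: 0.75
grasp_force: 4.6
```

Run:
```python
from h import *
s=show(); i=capture("wrist"); pnp(i,s); arc(np.arange(12,32,2))
```

```text
t 9.0833 bf [-0.1089 -0.0171  0.0233] tilt 19.59 side -0.12 yaw 0.42 F [-8.67  1.52  0.97] j [-26.  43. 104.  32.  39. -31.]
corners [[186.0, 66.0], [455.0, 67.0], [164.0, 272.0], [477.0, 272.0]]
LL [-0.0009  0.049   0.0147]
LR [-0.0003 -0.081   0.0147]
TL [-0.0993  0.0486  0.0324]
TR [-0.0988 -0.0814  0.0323]
pitch 10.2
14 [0.58 3.07] tool 0.0317 -0.0538
16 [0.7  3.03] tool 0.0337 -0.0523
18 [0.82 2.99] tool 0.0357 -0.0507
20 [0.94 2.95] tool 0.0376 -0.0491
22 [1.06 2.9 ] tool 0.0395 -0.0474
24 [1.17 2.85] tool 0.0413 -0.0456
26 [1.29 2.79] tool 0.0431 -0.0438
28 [1.4  2.73] tool 0.0448 -0.042
30 [1.51 2.67] tool 0.0465 -0.0401
```

apply_moves --plan "0.028 0 -0.055 0 0 0;0.029 0 -0.054 0 0 0;0.031 0 -0.053 0 0 0;0.034 0 -0.051 0 0 0;0.036 0 -0.049 0 0 0"

```text
time_s: 9.55
position: [0.558, -0.0321, 0.0386]
tcp_rot: [[0.35, 0.928, 0.129], [0.875, -0.372, 0.31], [0.336, 0.004, -0.942]]
force: [-4.1, -7.2, 1.1]
opening: 0.753
grasp_force: 4.4
```

Run:
```python
from h import *
s=show(); i=capture("wrist"); pnp(i,s)
```

```text
t 9.55 bf [-0.1056 -0.0171  0.0386] tilt 19.62 side -0.12 yaw 0.42 F [-8.21  1.13  1.12] j [-26.  42. 103.  31.  40. -29.]
corners [[195.0, 88.0], [445.0, 88.0], [164.0, 272.0], [478.0, 273.0]]
LL [-0.0015  0.049   0.0156]
LR [-0.0009 -0.081   0.0158]
TL [-0.0962  0.0486  0.0478]
TR [-0.0956 -0.0814  0.0481]
pitch 18.8
```

apply_moves --plan "0.042 0 -0.038 0 0 0;0.043 0 -0.037 0 0 0;0.044 0 -0.035 0 0 0;0.045 0 -0.034 0 0 0"

```text
time_s: 9.93
position: [0.5597, -0.0284, 0.0484]
tcp_rot: [[0.348, 0.929, 0.129], [0.876, -0.371, 0.307], [0.333, 0.006, -0.943]]
force: [-8.8, -16.0, 7.1]
opening: 0.752
grasp_force: 8.9
```

Run:
```python
from h import *
s=show(); i=capture("wrist"); pnp(i,s)
```

```text
t 9.9333 bf [-0.1015 -0.0172  0.0484] tilt 19.45 side -0.17 yaw 0.53 F [-18.13   2.1    7.05] j [-25.  41. 103.  30.  41. -27.]
corners [[200.0, 103.0], [439.0, 103.0], [164.0, 274.0], [478.0, 274.0]]
LL [-0.0019  0.049   0.0161]
LR [-0.0008 -0.081   0.0161]
TL [-0.0929  0.0483  0.0575]
TR [-0.0918 -0.0817  0.0576]
pitch 24.5
```

apply_moves --plan "0.036 0 -0.05 0 0 0;0.038 0 -0.049 0 0 0;0.039 0 -0.047 0 0 0;0.041 0 -0.044 0 0 0;0.0425 0 -0.042 0 0 0"

```text
time_s: 10.4
position: [0.5619, -0.0195, 0.0627]
tcp_rot: [[0.35, 0.928, 0.128], [0.873, -0.373, 0.314], [0.339, 0.001, -0.941]]
force: [0.3, 0.2, 0.4]
opening: 0.75
grasp_force: 0.0
```

Run:
```python
from h import *
s=show(); i=capture("wrist"); pnp(i,s); arc(np.arange(34,72,2),19.5)
```

```text
t 10.4 bf [-0.0924 -0.0159  0.0627] tilt 19.82 side 0.03 yaw 0.33 F [ 0.26 -0.23  0.37] j [-24.  39. 103.  30.  43. -26.]
corners [[210.0, 140.0], [434.0, 140.0], [206.0, 301.0], [439.0, 301.0]]
LL [-0.0008  0.0487  0.002 ]
LR [-0.0001 -0.0813  0.0024]
TL [-0.1001  0.0482  0.0135]
TR [-0.0995 -0.0818  0.0139]
pitch 6.6
36 [1.83 2.47] tool 0.051 -0.0344
38 [1.93 2.4 ] tool 0.0524 -0.0323
40 [2.03 2.32] tool 0.0538 -0.0302
42 [2.13 2.24] tool 0.0551 -0.028
44 [2.23 2.16] tool 0.0564 -0.0258
46 [2.32 2.27] tool 0.0589 -0.0273
48 [2.41 2.38] tool 0.0613 -0.0288
50 [2.5  2.29] tool 0.0624 -0.0265
52 [2.58 2.2 ] tool 0.0633 -0.0242
54 [2.66 2.1 ] tool 0.0642 -0.0218
56 [2.74 2.  ] tool 0.065 -0.0195
58 [2.81 1.9 ] tool 0.0657 -0.0171
60 [2.88 1.8 ] tool 0.0664 -0.0146
62 [2.95 1.69] tool 0.0669 -0.0122
64 [3.01 1.58] tool 0.0674 -0.0097
66 [3.07 1.48] tool 0.0678 -0.0073
68 [3.13 1.36] tool 0.0681 -0.0048
70 [3.18 1.25] tool 0.0684 -0.0023
```

Run:
```python
from h import *
s=bot.read_state(); p1=bw(-.128,-.0165,.064); print(rel(s["position"],s["tcp_rot"],p1,Rt(12)))
p2=bw(-.125,-.0165,.0028);print(rel(p1,Rt(12),p2,Rt(12)))
```

```text
(array([-0.66811957,  0.00376365, -0.25852535]), array([ 8.63192225e-05, -2.17494128e-02,  9.47956508e-04]))
(array([-1.95795054e-01, -3.43088889e-16,  1.20972736e+00]), array([0., 0., 0.]))
```

apply_moves --plan "-0.33 0 -0.13 0 0 0;-0.33 0 -0.13 0 0 0.001;0 0 0 0 -0.011 0;0 0 0 0 -0.0107 0;-0.1 0 0.6 0 0 0;-0.1 0 0.5 0 0 0;0 0 0 0 0 0;0 0 0 0 0 0"

```text
time_s: 11.12
position: [0.5482, -0.0507, 0.0068]
tcp_rot: [[0.371, 0.926, 0.075], [0.905, -0.378, 0.194], [0.208, -0.004, -0.978]]
force: [-0.4, 0.3, -0.4]
opening: 0.75
grasp_force: 0.0
```

Run:
```python
from h import *
s=show(); i=capture("wrist"); pnp(i,s);print(rel(s["position"],s["tcp_rot"],bw(-.112,-.0165,.0028),Rt(12)))
```

```text
t 11.1167 bf [-0.1265 -0.015   0.0068] tilt 12.01 side 0.22 yaw -0.09 F [ 0.09  0.5  -0.36] j [-24.  44. 103.  21.  35. -19.]
corners [[165.0, 0.0], [486.0, 0.0], [170.0, 248.0], [483.0, 248.0]]
LL [-0.0056  0.0484  0.0152]
LR [-0.0054 -0.0816  0.014 ]
TL [-0.1056  0.0482  0.0149]
TR [-0.1054 -0.0818  0.0136]
pitch -0.2
(array([0.26673573, 0.03067751, 0.13798013]), array([-6.02456066e-04, -2.12942612e-05, -2.43880194e-04]))
```

apply_moves --plan "-0.017 0.015 0.078 -0.0006 0 0;0 0 0 0 0 0;0.08 0.015 0.017 0 0 0;0.08 0 0.017 0 0 0;0.07 0 0.015 0 0 0;0.06 0 0.013 0 0 0;0.05 0 0.01 0 0 0;0.03 0 0.006 0 0 0;0.02 0 0.004 0 0 0;0 0 0 0 0 0"

```text
time_s: 12.0
position: [0.5578, -0.0368, 0.0041]
tcp_rot: [[0.368, 0.926, 0.082], [0.908, -0.377, 0.186], [0.203, 0.006, -0.979]]
force: [-7.0, -12.2, 4.7]
opening: 0.752
grasp_force: 6.6
```

Run:
```python
from h import *
s=show(); i=capture("wrist"); pnp(i,s)
```

```text
t 12.0 bf [-0.11   -0.0186  0.0041] tilt 11.71 side -0.34 yaw 0.14 F [-13.93   1.92   4.73] j [-22.  44. 103.  21.  34. -17.]
corners [[154.0, 26.0], [480.0, 25.0], [159.0, 276.0], [476.0, 276.0]]
LL [-0.0005  0.0488  0.0135]
LR [-0.0002 -0.0812  0.0147]
TL [-0.1005  0.0485  0.0135]
TR [-0.1002 -0.0814  0.0147]
pitch -0.0
```

apply_moves --plan "-0.06 0 -0.012 0 0 0;-0.005 0 0.026 0 0 0;0.05 0 0.011 0 0 0;0 0 0 0 0 0"

```text
time_s: 12.38
position: [0.5575, -0.0363, 0.0025]
tcp_rot: [[0.368, 0.926, 0.081], [0.907, -0.377, 0.187], [0.204, 0.005, -0.979]]
force: [-6.1, -11.7, 4.1]
opening: 0.752
grasp_force: 6.8
```

Run:
```python
from h import *
s=show(); arc(np.arange(0,20,2),11.7)
```

```text
t 12.3833 bf [-0.1097 -0.0182  0.0025] tilt 11.75 side -0.28 yaw 0.13 F [-13.16   1.21   4.15] j [-22.  45. 103.  21.  34. -17.]
2 [-0.15  3.21] tool 0.0101 -0.0634
4 [-0.03  3.19] tool 0.0124 -0.0626
6 [0.1  3.17] tool 0.0147 -0.0618
8 [0.22 3.15] tool 0.017 -0.0609
10 [0.34 3.13] tool 0.0193 -0.0599
12 [0.46 3.1 ] tool 0.0216 -0.0588
14 [0.58 3.07] tool 0.0238 -0.0577
16 [0.7  3.03] tool 0.026 -0.0565
18 [0.82 2.99] tool 0.0282 -0.0552
```

apply_moves --plan "0.012 0 -0.063 0 0 0;0.013 0 -0.0625 0 0 0;0.015 0 -0.062 0 0 0;0.017 0 -0.061 0 0 0;0.019 0 -0.06 0 0 0;0.0215 0 -0.059 0 0 0;0.024 0 -0.058 0 0 0"

```text
time_s: 12.97
position: [0.558, -0.0351, 0.0242]
tcp_rot: [[0.368, 0.926, 0.081], [0.907, -0.377, 0.186], [0.203, 0.005, -0.979]]
force: [-5.3, -12.0, 1.2]
opening: 0.75
grasp_force: 6.1
```

Run:
```python
from h import *
s=show(); i=capture("wrist"); pnp(i,s)
```

```text
t 12.9667 bf [-0.1084 -0.0182  0.0242] tilt 11.73 side -0.27 yaw 0.1 F [-13.08   0.43   1.16] j [-22.  42. 102.  20.  37. -16.]
corners [[172.0, 51.0], [463.0, 51.0], [159.0, 275.0], [478.0, 275.0]]
LL [-0.0006  0.0486  0.0145]
LR [-0.0003 -0.0814  0.0146]
TL [-0.0985  0.0484  0.0351]
TR [-0.0982 -0.0816  0.0351]
pitch 11.9
```

apply_moves --plan "0.03 0 -0.0475 0 0.0083 0;0.035 0 -0.0447 0 0.0083 0;0.04 0 -0.0416 0 0.0083 0"

```text
time_s: 13.27
position: [0.5593, -0.0325, 0.0321]
tcp_rot: [[0.35, 0.926, 0.14], [0.867, -0.377, 0.326], [0.354, 0.007, -0.935]]
force: [-8.1, -11.9, 2.8]
opening: 0.747
grasp_force: 6.3
```

Run:
```python
from h import *
s=show(); i=capture("wrist"); pnp(i,s)
```

```text
t 13.2667 bf [-0.1054 -0.0184  0.0321] tilt 20.74 side -0.35 yaw 0.2 F [-14.11   3.02   2.79] j [-26.  43. 104.  33.  40. -31.]
corners [[189.0, 85.0], [445.0, 85.0], [158.0, 275.0], [479.0, 275.0]]
LL [-0.0016  0.0485  0.0161]
LR [-0.0012 -0.0815  0.0158]
TL [-0.0972  0.0481  0.0454]
TR [-0.0968 -0.0819  0.0451]
pitch 17.0
```

apply_moves --plan "0.044 0 -0.038 0 0.0083 0;0.048 0 -0.034 0 0.0083 0;0.05 0 -0.0296 0 0.0083 0"

```text
time_s: 13.57
position: [0.562, -0.0267, 0.04]
tcp_rot: [[0.326, 0.925, 0.194], [0.803, -0.379, 0.459], [0.498, 0.006, -0.867]]
force: [-2.8, -5.2, 1.9]
opening: 0.752
grasp_force: 2.5
```

Run:
```python
from h import *
s=show(); i=capture("wrist"); pnp(i,s)
```

```text
t 13.5667 bf [-0.0991 -0.0188  0.04  ] tilt 29.9 side -0.36 yaw 0.11 F [-5.91  0.6   1.9 ] j [-30.  44. 104.  44.  45. -43.]
corners [[202.0, 129.0], [430.0, 129.0], [153.0, 274.0], [481.0, 273.0]]
LL [-0.003   0.0485  0.0138]
LR [-0.0027 -0.0815  0.0137]
TL [-0.0929  0.0483  0.0576]
TR [-0.0926 -0.0817  0.0575]
pitch 26.0
```

apply_moves --plan "0.053 0 -0.032 0 0 0;0.054 0 -0.03 0 0 0;0.055 0 -0.028 0 0 0;0.0565 0 -0.026 0 0 0;0.0575 0 -0.024 0 0 0"

```text
time_s: 14.03
position: [0.5653, -0.0176, 0.0535]
tcp_rot: [[0.326, 0.925, 0.193], [0.804, -0.379, 0.458], [0.497, 0.005, -0.868]]
force: [-1.4, -4.3, 2.4]
opening: 0.751
grasp_force: 2.3
```

Run:
```python
from h import *
s=show(); i=capture("wrist"); pnp(i,s)
```

```text
t 14.0333 bf [-0.0895 -0.0183  0.0535] tilt 29.82 side -0.3 yaw 0.11 F [-4.55 -0.32  2.43] j [-29.  42. 104.  43.  46. -41.]
corners [[210.0, 158.0], [423.0, 158.0], [151.0, 273.0], [484.0, 272.0]]
LL [-0.0038  0.0488  0.012 ]
LR [-0.0036 -0.0812  0.012 ]
TL [-0.0831  0.0486  0.073 ]
TR [-0.0828 -0.0814  0.073 ]
pitch 37.6
```

apply_moves --plan "0.06 0 -0.019 0 0 0;0.061 0 -0.017 0 0 0;0.062 0 -0.0145 0 0 0;0.064 0 -0.014 0 0 0;0.065 0 -0.0133 0 0 0;0.067 0 -0.0123 0 0 0"

```text
time_s: 14.58
position: [0.5702, -0.0047, 0.0668]
tcp_rot: [[0.327, 0.925, 0.193], [0.803, -0.379, 0.46], [0.498, 0.004, -0.867]]
force: [-1.8, -6.7, 6.8]
opening: 0.751
grasp_force: 3.9
```

Run:
```python
from h import *
s=show(); i=capture("wrist"); pnp(i,s)
```

```text
t 14.5833 bf [-0.0756 -0.018   0.0668] tilt 29.9 side -0.27 yaw 0.05 F [-6.87 -0.85  6.81] j [-28.  41. 104.  43.  47. -39.]
corners [[215.0, 190.0], [418.0, 189.0], [142.0, 275.0], [495.0, 275.0]]
LL [-0.0068  0.0489  0.018 ]
LR [-0.0066 -0.0811  0.0173]
TL [-0.0715  0.0485  0.0942]
TR [-0.0713 -0.0815  0.0936]
pitch 49.7
```

Run:
```python
from h import *
i=capture("wrist"); q=corners(i,dbg="/tmp/d.png"); d=cv2.imread("/tmp/d.png")
j=capture("side"); k=capture("scene")
cv2.imwrite("pics/m4.png",np.vstack([d[100:400,60:600],np.hstack([cv2.resize(j[180:330,220:355],(270,300)),cv2.resize(k[190:340,265:400],(270,300))])[:,:,::-1]]))
```

```text
(no output)
```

View pics/m4.png

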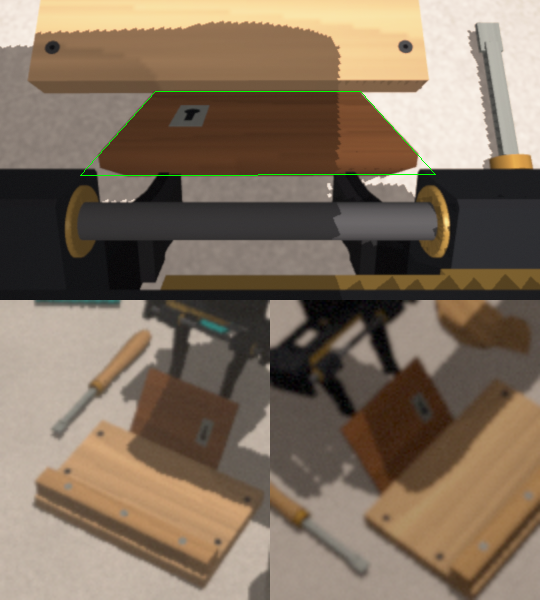

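The wrist crop shows the plaque tipped up about 50°, with its leading edge at the board (crop 155–360, 92) and both fingers under its trailing edge. The side and scene crops agree, and the gouge has not moved.

apply_moves --plan "0.068 0 -0.015 0 0 0;0.0685 0 -0.0125 0 0 0;0.069 0 -0.01 0 0 0;0.069 0 -0.0075 0 0 0;0.069 0 -0.005 0 0 0;0.068 0 0 0 0 0"

```text
time_s: 15.28
position: [0.576, 0.0118, 0.0786]
tcp_rot: [[0.327, 0.925, 0.191], [0.802, -0.379, 0.461], [0.499, 0.002, -0.867]]
force: [0.3, -1.0, 1.4]
opening: 0.747
grasp_force: 0.6
```

Run:
```python
from h import *
s=show(); i=capture("wrist"); pnp(i,s); arc(np.arange(60,100,3),30)
```

```text
t 15.2833 bf [-0.0582 -0.0171  0.0786] tilt 29.94 side -0.16 yaw -0.0 F [-0.84 -0.66  1.39] j [-26.  40. 103.  42.  48. -36.]
corners [[220.0, 222.0], [416.0, 221.0], [102.0, 274.0], [539.0, 274.0]]
LL [-0.0139  0.0492  0.0432]
LR [-0.0139 -0.0808  0.0428]
TL [-0.0585  0.0489  0.1327]
TR [-0.0584 -0.0811  0.1323]
pitch 63.5
63 [4.45 2.5 ] tool 0.1021 0.0012
66 [4.59 2.25] tool 0.102 0.0069
69 [4.72 2.  ] tool 0.1017 0.0125
72 [4.83 1.75] tool 0.1011 0.018
75 [4.93 1.49] tool 0.1003 0.0236
78 [5.02 1.22] tool 0.0991 0.029
81 [5.09 0.95] tool 0.0977 0.0344
84 [5.15 0.68] tool 0.096 0.0397
87 [5.19 0.41] tool 0.0941 0.0448
90 [5.23 0.14] tool 0.0919 0.0499
93 [ 5.24 -0.14] tool 0.0894 0.0548
96 [ 5.24 -0.41] tool 0.0867 0.0596
99 [ 5.23 -0.68] tool 0.0838 0.0642
```

apply_moves --plan "0.068 0 0.001 0 0 0;0.068 0 0.004 0 0 0;0.068 0 0.007 0 0 0;0.068 0 0.01 0 0 0;0.067 0 0.013 0 0 0;0.067 0 0.016 0 0 0;0.067 0 0.019 0 0 0"

```text
time_s: 15.92
position: [0.5846, 0.0318, 0.0874]
tcp_rot: [[0.327, 0.925, 0.192], [0.803, -0.38, 0.46], [0.499, 0.003, -0.867]]
force: [-0.3, -0.9, 0.1]
opening: 0.755
grasp_force: 0.1
```

Run:
```python
from h import *
s=show()
i=capture("wrist");j=capture("side"); k=capture("scene")
cv2.imwrite("pics/m5.png",np.vstack([i[100:400,60:600],np.hstack([cv2.resize(j[180:330,220:355],(270,300)),cv2.resize(k[190:340,265:400],(270,300))])])[:,:,::-1])
```

```text
t 15.9167 bf [-0.0364 -0.0176  0.0874] tilt 29.91 side -0.21 yaw 0.0 F [-0.97 -0.03  0.08] j [-24.  39. 102.  42.  48. -33.]
```

View pics/m5.png

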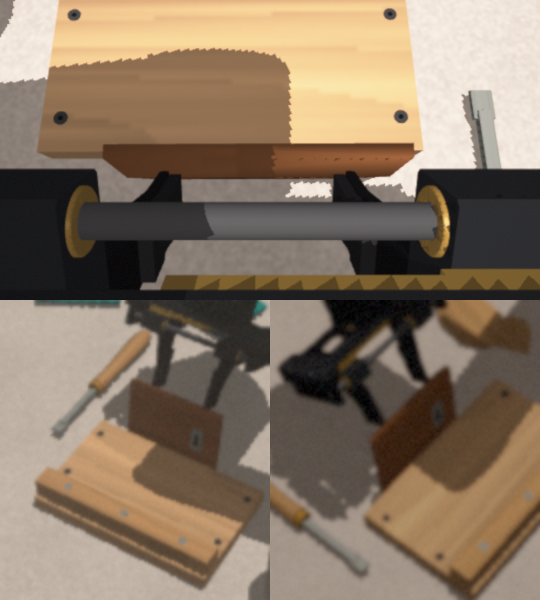

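The wrist and side crops show the plaque almost upright against the board's front edge, with both fingers behind its upper part. I keep pushing forward.

apply_moves --plan "0.052 0 0.029 0 0 0;0.052 0 0.029 0 0 0;0.052 0 0.03 0 0 0;0.052 0 0.03 0 0 0;0.052 0 0.03 0 0 0;0.052 0 0.03 0 0 0;0.052 0 0.03 0 0 0"

```text
time_s: 16.65
position: [0.5928, 0.0511, 0.0878]
tcp_rot: [[0.327, 0.925, 0.192], [0.802, -0.38, 0.461], [0.499, 0.004, -0.866]]
force: [-0.9, -1.2, 4.4]
opening: 0.752
grasp_force: 1.5
```

apply_moves --plan "0.05 0 0.029 0 0 0;0.05 0 0.029 0 0 0;0.05 0 0.029 0 0 0;0.05 0 0.029 0 0 0;0 0 0 0 0 0;0 0 0 0 0 0"

```text
time_s: 17.15
position: [0.5968, 0.0615, 0.0869]
tcp_rot: [[0.327, 0.925, 0.191], [0.803, -0.379, 0.46], [0.498, 0.003, -0.867]]
force: [0.8, 0.1, -0.4]
opening: 0.751
grasp_force: 0.0
```

Run:
```python
from h import *
s=show()
i=capture("wrist");j=capture("side"); k=capture("scene")
cv2.imwrite("pics/m6.png",np.vstack([i[100:400,60:600],np.hstack([cv2.resize(j[180:330,220:355],(270,300)),cv2.resize(k[190:340,265:400],(270,300))])])[:,:,::-1])
```

```text
t 17.15 bf [-0.0042 -0.0176  0.0869] tilt 29.87 side -0.2 yaw 0.03 F [ 0.37 -0.73 -0.38] j [-20.  40. 101.  43.  47. -30.]
```

View pics/m6.png

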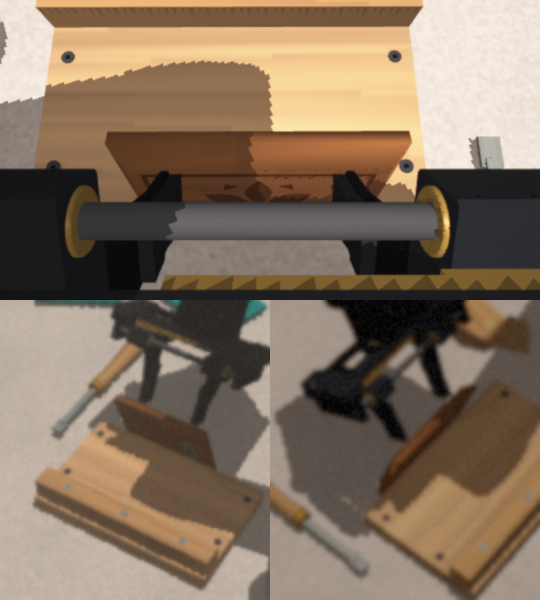

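The plaque is past upright and leaning over the board, with its carved face now towards the camera (crop 110–410, 135–175). I check numerically whether it is still falling.

apply_moves --plan "0 0 0 0 0 0;0 0 0 0 0 0"

```text
time_s: 17.47
position: [0.5969, 0.0613, 0.0872]
tcp_rot: [[0.328, 0.925, 0.192], [0.803, -0.38, 0.46], [0.498, 0.003, -0.867]]
force: [0.4, 0.6, 0.0]
opening: 0.754
grasp_force: 0.0
```

Run:
```python
from h import *
a=capture("wrist"); 
b=cv2.imread("pics/m6.png")[:300,:,::-1]
d=np.abs(a[100:400,60:600].astype(int)-b).max(2); print("changed px",(d>40).sum()); show()
```

```text
changed px 330
t 17.5167 bf [-0.0045 -0.0178  0.0873] tilt 29.9 side -0.23 yaw -0.01 F [ 0.57 -0.08  1.19] j [-20.  39. 101.  43.  47. -30.]
```

apply_moves --plan "0.052 0 0.03 0 0 0;0.052 0 0.03 0 0 0;0.052 0 0.03 0 0 0;0.052 0 0.03 0 0 0;0 0 0 0 0 0;0 0 0 0 0 0"

```text
time_s: 18.02
position: [0.6015, 0.0729, 0.0874]
tcp_rot: [[0.327, 0.925, 0.192], [0.803, -0.379, 0.46], [0.499, 0.004, -0.867]]
force: [-0.0, -0.3, 0.1]
opening: 0.748
grasp_force: 0.0
```

Run:
```python
from h import *
a=capture("wrist"); 
b=cv2.imread("pics/m6.png")[:300,:,::-1]
d=np.abs(a[100:400,60:600].astype(int)-b).max(2); print("changed px",(d>40).sum()); show()
h=cv2.cvtColor(a,cv2.COLOR_RGB2HSV).astype(int); m=((h[...,0]<13)&(h[...,1]>125)&(h[...,2]>45)).astype(np.uint8)
m=cv2.morphologyEx(m,cv2.MORPH_OPEN,np.ones((5,5)));n,l,st,_=cv2.connectedComponentsWithStats(m); print(st[st[:,4]>800])
for r in range(180,300,10): x=np.where(m[r])[0]; print(r,(x.min(),x.max(),len(x)) if len(x) else None)
```

```text
changed px 34658
t 18.0667 bf [ 0.0079 -0.0177  0.0873] tilt 29.9 side -0.22 yaw 0.03 F [ 0.25 -0.52  0.33] j [-19.  40. 101.  43.  46. -29.]
[[     0      0    640    480 286446]
 [   209    222    217     80  14907]
 [   217    341    197     42   5762]]
180 None
190 None
200 None
210 None
220 None
230 (np.int64(212), np.int64(421), 209)
240 (np.int64(212), np.int64(422), 210)
250 (np.int64(211), np.int64(423), 212)
260 (np.int64(210), np.int64(424), 213)
270 (np.int64(209), np.int64(425), 195)
280 (np.int64(241), np.int64(425), 159)
290 (np.int64(245), np.int64(392), 147)
```

```bash
cat >> h.py <<'E'
def flat():
    for n,seed in(("scene",None),("side",None)):
        i=capture(n); c=cam(n); ctr=proj(c,bw(.04,-.017,.03)).astype(int)
        h=cv2.cvtColor(i,cv2.COLOR_RGB2HSV).astype(int); m=((h[...,0]<14)&(h[...,1]>120)&(h[...,2]>35)).astype(np.uint8)
        bb=np.zeros_like(m); bb[ctr[1]-60:ctr[1]+60,ctr[0]-60:ctr[0]+60]=1; m=cv2.morphologyEx(m*bb,cv2.MORPH_OPEN,np.ones((3,3)))
        k,l,st,_=cv2.connectedComponentsWithStats(m); j=1+np.argmax(st[1:,4])
        p=np.argwhere(l==j)[:,::-1]; q=np.array([wb(ray(c,u,.028))[:2] for u in p])
        r=cv2.minAreaRect((q*1000).astype(np.float32)); print(n,len(p),"x",np.percentile(q[:,0],[.5,50,99.5]).round(4),"y",np.percentile(q[:,1],[.5,50,99.5]).round(4),[np.round(v,1) for v in r])
E
python3 - <<'E'
from h import *
flat(); s=bot.read_state(); a=capture("wrist"); W=cam("wrist",s)
for u in((211,224),(420,224)): print(wb(ray(W,u,.034)).round(4),wb(ray(W,u,.026)).round(4))
E
```

```text
scene 1019 x [-0.0277  0.0283  0.0621] y [-0.0835 -0.0291  0.0402] [array([ 23.9, -23.2]), array([ 89.7, 125.3]), np.float64(15.3)]
side 383 x [0.006  0.0384 0.0635] y [-0.0802 -0.0489 -0.0155] [array([ 34.6, -47.1]), array([58.7, 66.6]), np.float64(1.0)]
[0.0568 0.0473 0.034 ] [0.0593 0.0495 0.026 ]
[ 0.0566 -0.0774  0.034 ] [ 0.0591 -0.0796  0.026 ]
```

Run:
```python
from h import *
s=bot.read_state(); p1=bw(-.075,-.0155,.095); print(rel(s["position"],s["tcp_rot"],p1,Rt(30)))
```

```text
(array([-1.35725498, -0.04311589, -0.95716911]), array([6.41956704e-04, 2.54934251e-04, 9.70026738e-06]))
```

apply_moves --plan "-0.45 -0.015 -0.32 0.0006 0 0;-0.45 -0.015 -0.32 0 0 0;-0.45 -0.015 -0.32 0 0 0;0 0 0 0 -0.0167 0;0 0 0 0 -0.0167 0;0 0 0 0 -0.0167 0;0 0 0 0 -0.0167 0;0 0 0 0 -0.0167 0;0 0 0 0 0 0;0 0 0 0 0 0"

```text
time_s: 19.05
position: [0.5684, -0.0014, 0.0953]
tcp_rot: [[0.375, 0.927, -0.0], [0.927, -0.375, -0.001], [-0.001, 0.0, -1.0]]
force: [-0.8, 0.2, 1.0]
opening: 0.751
grasp_force: 0.0
```

Run:
```python
from h import *
s=show(); a=capture("wrist"); W=cam("wrist",s); q=corners(a); print(q.tolist())
for z in (.026,): print([wb(ray(W,u,z)).round(4).tolist() for u in q])
pnp(a,s); flat(); print(rel(s["position"],s["tcp_rot"],bw(-.066,-.0155,.022),Rt(0)))
```

```text
t 19.05 bf [-0.0732 -0.0151  0.0953] tilt -0.03 side -0.0 yaw 0.19 F [-0.11  0.79  1.04] j [-11.  36.  96.  -0.  47.  11.]
[[198.0, 0.0], [449.0, 0.0], [211.0, 191.0], [434.0, 191.0]]
[[0.0615, 0.0494, 0.026], [0.0619, -0.0809, 0.026], [-0.038, 0.0489, 0.026], [-0.0376, -0.0807, 0.026]]
corners [[198.0, 0.0], [449.0, 0.0], [211.0, 191.0], [434.0, 191.0]]
LL [0.0617 0.0493 0.0259]
LR [ 0.062  -0.0807  0.026 ]
TL [-0.0383  0.049   0.0249]
TR [-0.038  -0.081   0.0251]
pitch -0.6
scene 789 x [-0.0154  0.039   0.0629] y [-0.0819 -0.0079  0.0424] [array([ 42.6, -14.9]), array([ 75. , 124.2]), np.float64(27.5)]
side 545 x [0.019  0.0442 0.0635] y [-0.0796 -0.0182  0.0344] [array([ 40.4, -22.2]), array([ 47.4, 116.8]), np.float64(0.5)]
(array([0.14570108, 0.00881843, 1.46618176]), array([8.76818411e-06, 9.51484198e-05, 5.32673388e-04]))
```

apply_moves --plan "0.05 0 0.5 0 0 0.0005;0.05 0 0.5 0 0 0;0.03 0 0.4 0 0 0;0 0 0.06 0 0 0;0 0 0 0 0 0;0 0 0 0 0 0"

```text
time_s: 19.7
position: [0.5707, 0.0019, 0.0226]
tcp_rot: [[0.382, 0.924, -0.001], [0.924, -0.382, -0.002], [-0.002, 0.0, -1.0]]
force: [-0.4, -0.1, -0.4]
opening: 0.753
grasp_force: 0.0
```

Run:
```python
from h import *
s=show(); print(rel(s["position"],s["tcp_rot"],bw(.002,-.0165,.022),Rt(0)))
```

```text
t 19.7 bf [-0.0692 -0.016   0.0226] tilt -0.13 side -0.01 yaw -0.27 F [-0.24  0.37 -0.45] j [-11.  43.  98.  -0.  39.  12.]
(array([1.42493075, 0.0034048 , 0.00888968]), array([ 3.80610268e-05,  3.53585306e-04, -7.62437913e-04]))
```

apply_moves --plan "0.09 0 0.002 0 0 -0.0007;0.09 0 0 0 0 0;0.09 0 0 0 0 0;0.09 0 0 0 0 0;0.09 0 0 0 0 0;0.09 0 0 0 0 0;0.09 0 0 0 0 0;0.09 0 0 0 0 0;0.09 0 0 0 0 0;0.09 0 0 0 0 0"

```text
time_s: 20.53
position: [0.5877, 0.045, 0.022]
tcp_rot: [[0.377, 0.926, -0.001], [0.926, -0.377, -0.003], [-0.003, 0.0, -1.0]]
force: [-0.4, -0.1, 1.4]
opening: 0.748
grasp_force: 0.5
```

Run:
```python
from h import *
s=show(); a=capture("wrist"); pnp(a,s); flat()
```

```text
t 20.5333 bf [-0.0229 -0.0154  0.022 ] tilt -0.16 side -0.0 yaw 0.08 F [-0.29  0.35  1.42] j [-6. 44. 95. -0. 41. 16.]
corners [[141.0, 8.0], [506.0, 8.0], [167.0, 274.0], [478.0, 274.0]]
LL [0.088  0.0496 0.0263]
LR [ 0.0882 -0.0804  0.0261]
TL [-0.012   0.0495  0.0268]
TR [-0.0118 -0.0805  0.0266]
pitch 0.3
scene 319 x [-0.0054  0.0302  0.0537] y [-0.0548 -0.0245  0.024 ] [array([ 28.5, -12.3]), array([83. , 53.3]), np.float64(65.6)]
side 242 x [0.0625 0.0793 0.0906] y [-0.0779 -0.0303  0.0049] [array([ 76.9, -36.5]), array([29.2, 84.7]), np.float64(2.4)]
```

apply_moves --plan "0.06 0 0 0 0 0;0.06 0 0 0 0 0;0.06 0 0 0 0 0;0.06 0 0 0 0 0;0.06 0 0 0 0 0;0.06 0 0 0 0 0;0.06 0 0 0 0 0;0.06 0 0 0 0 0;0.04 0 0 0 0 0"

```text
time_s: 21.43
position: [0.5976, 0.0691, 0.022]
tcp_rot: [[0.377, 0.926, -0.001], [0.926, -0.377, -0.002], [-0.003, 0.0, -1.0]]
force: [1.1, -0.4, 0.1]
opening: 0.746
grasp_force: 0.2
```

apply_moves --plan "0.03 0 0 0 0 0;0.03 0 0 0 0 0;0.02 0 0 0 0 0;0.02 0 0 0 0 0"

```text
time_s: 21.77
position: [0.5991, 0.0725, 0.022]
tcp_rot: [[0.376, 0.927, -0.001], [0.927, -0.376, -0.004], [-0.004, 0.0, -1.0]]
force: [-1.1, -6.0, 0.5]
opening: 0.748
grasp_force: 3.1
```

Run:
```python
from h import *
s=show(); a=capture("wrist"); pnp(a,s)
```

```text
t 21.7667 bf [ 0.0068 -0.0156  0.022 ] tilt -0.25 side -0.02 yaw 0.14 F [-5.97 -1.23  0.51] j [-4. 45. 93. -0. 43. 19.]
corners [[141.0, 8.0], [507.0, 8.0], [168.0, 274.0], [478.0, 274.0]]
LL [0.1175 0.0493 0.0265]
LR [ 0.1179 -0.0807  0.0264]
TL [0.0175 0.0491 0.0262]
TR [ 0.0179 -0.0809  0.0261]
pitch -0.1
```

apply_moves --plan "0.02 0 0 0 0 0;0 0 0 0 0 0;-0.1 0 0 0 0 0;-0.3 0 0 0 0 0;-0.4 0 -0.2 0 0 0;0 0 -0.7 0 0 0;0 0 -0.7 0 0 0;0 0 0 0 0 0;0 0 0 0 0 0"

```text
time_s: 22.57
position: [0.5861, 0.0366, 0.1044]
tcp_rot: [[0.378, 0.926, 0.005], [0.926, -0.378, -0.003], [-0.001, 0.005, -1.0]]
force: [-0.3, -0.1, -0.5]
opening: 0.749
grasp_force: 0.0
```

Run:
```python
from h import *
s=show(); flat()
a=capture("wrist"); q=corners(a); W=cam("wrist",s); print(q.tolist(),[wb(ray(W,u,.026)).round(4).tolist() for u in q])
```

```text
t 22.5667 bf [-0.0314 -0.0172  0.1044] tilt -0.04 side -0.31 yaw 0.01 F [-0.24  0.27 -0.54] j [-7. 36. 94. -0. 50. 15.]
scene 946 x [0.0547 0.0872 0.1106] y [-0.0845 -0.0163  0.0447] [array([ 81.3, -19.4]), array([ 59.7, 134.8]), np.float64(0.2)]
side 714 x [0.054  0.0843 0.1055] y [-0.0787 -0.003   0.0495] [array([ 81.8, -15.4]), array([ 53.1, 131.1]), np.float64(4.2)]
[[200.0, 0.0], [444.0, 0.0], [213.0, 165.0], [434.0, 165.0]] [[0.1061, 0.0478, 0.026], [0.1063, -0.0839, 0.026], [0.0183, 0.0464, 0.026], [0.0183, -0.085, 0.026]]
```

```bash
python3 -c "
from rig import bot
print(bot.hand_in())"
```

```text
the job is handed in; nothing more can be done
None
```

The plaque was flipped face up onto the board and pushed flush against the fence, and I handed the job in after about 22.6 s. The hand-in returned no verdict. The last view before it put both ends of the plaque's front edge 18 mm from the board's front edge, which matches its far edge touching the fence. It slipped back flat onto the table twice before it went over.

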